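# Set two upended loaf tins back on their bases

## Robot

A 7-joint arm with a two-finger parallel gripper is mounted at the origin on the work surface. World frame = base frame: x ahead of the robot, y to its left, z up, the work surface at z = 0. Lengths are in m, angles in rad, forces in N, time in s.
With the tool pointing down it reaches from about 0.35 to 0.775 m from the base axis. Payload 3.1 kg.
Tool frame: the origin (TCP) lies between the finger pads; the fingertips stand bot.tip_reach ahead of it and the grasp point (between the pads) is the TCP (bot.tip_reach is the distance from the TCP to the fingertips, in m); z points along the fingers, y is the line along which they close (so a half turn about z gives the same grasp; the last joint's range is limited). The gripper opens to 85 mm and grips with 20 to 120 N. Pads are 22 mm wide; open, the fingers measure 114 mm over their backs; the gripper's body (76 mm by 85 mm) begins 54 mm behind the grasp point. The pads swing forward as they close: fully open they stand 13 mm farther back than shut.
Start: joints at [-1.21, 0.311, 0.014, 1.512, -0.004, 1.319, -0.027], TCP at [0.216, 0.506, 0.25] pointing down, gripper open.
Joint ranges: [-2.7, 2.7], [-0.3, 1.91], [-1.27, 1.3], [0.12, 2.57], [-1.44, 4.58], [0.2, 2.03], [-3.05, 3.05]. Speed limits (rad/s): [2.79, 2.79, 3.14, 3.14, 3.14, 3.14, 3.14].

## Interface

Orientations are given as a unit quaternion [w, x, y, z].
In Python, from plant import bot gives the robot as it stands.
- The arm moves only by the shell command python3 -m crank 'ROWS' [FORCE]. ROWS is JSON, a list that holds one entry, the list of rows, each a list of 7 numbers: the shift along the tool's x, y, z in mm, then the turn, a rotation vector about the tool's x, y, z in rad, then the opening, from 0 (shut) to 1 (fully open). In form: [[[x, y, z, ax, ay, az, fingers], ...]]. A call has 1 to 10 rows; each row is the pose to reach, as a shift and turn from the pose commanded when the call began, along the tool's axes at that moment; what a row does not reach only later rows make up. A row lasts 1/12 s, in which the tool goes at most 41.7 mm and 7.16 degrees, less where a joint would pass 70% of its speed; a pose out of reach is approached as far as the arm can. A call with a gripper value outside its range is refused whole. The fingers move at their own pace and stop on an object; FORCE is the grip in N (left out, the last holds). Time passes only in rows, so rows that repeat a pose let the fingers close. It gives the time, the measured TCP pose, the force, the opening and the grip force at its end, in the units of the state.
- bot.read_state(): the state, without advancing time (a new reading comes with each control period).
- bot.grab_frame(name): name is "side" or "top"; returns a dict with "pixels" (420x560x3 uint8, red, green, blue), "fovy" (degrees; the focal length in pixels is half the picture's height over the tangent of half this angle, whatever the lens; pixels are square), "cx", "cy" (the principal point, pixels), "rvec" (rotation vector, rad) and "tvec" (3), from world to camera coordinates, as OpenCV has them. Camera axes: x right, y down, z forward; pixel columns grow to the right and rows downward; lengths in m; the calibration is good to about 2 mm. A picture is of the moment at which its call begins. There is no depth.
- bot.finish_job(): hands the job in; it is judged then, once.
The state is a dict: "t": time; "qpos": joint angles; "joint_vel": joint speeds; "joint_efforts": joint torques, N m; "tcp_pos": TCP position; "ee_rot": TCP orientation; "wrist_force": force on the tool from outside, world axes, zero at the start; "ft_torque": the same for the moment, N m; "width": finger opening in m; "finger_force": force on a finger pad.
Only numpy, scipy, OpenCV 4.12 (cv2) and the standard library are available. Lean on these libraries where they do the work, as an engineer would, in place of code of your own. Each camera call takes 0.05 s, during which the arm holds its last target. There are 200 camera calls.

## Task

Two loaf tins on the bakery bench are not ready to fill: one was left standing on its end and one lying on its side. Push each of them over, gently and with the fingertips, where it is, so that both end flat on their bases with the mouth up. Do not pick anything up, and leave the third tin and all the other things where they are.

Things in the scene. Friction and masses are not known exactly. Their poses are not given: they have to be found in the camera images.
- tin_on_end: dark steel loaf tin, 200 long (own x) x 110 wide (own y) x 80 mm deep, open on one face (the mouth), walls 2.5 mm, about 0.45 kg. Origin: centre of the base's outer face; own z points out of the mouth. Starts standing on a 110 x 80 mm end wall, 200 mm tall, mouth facing sideways, mostly away from the robot. Once past about 20 degrees it topples onto its base by itself
- tin_on_side: dark steel loaf tin, 200 long (own x) x 110 wide (own y) x 80 mm deep, open on one face (the mouth), walls 2.5 mm, about 0.45 kg. Origin: centre of the base's outer face; own z points out of the mouth. Starts lying on a 200 x 80 mm long wall, 110 mm tall, mouth facing sideways, mostly away from the robot. Once past about 35 degrees it topples onto its base by itself
- tin_on_end_heel (a point): midpoint of the edge between the base of tin_on_end and the end wall it stands on, own (100, 0, 0) mm; on the bench, and the tin turns about it
- tin_on_end_lip (a point): midpoint of the upper mouth edge of tin_on_end as it stands, own (-100, 0, 80) mm; 200 mm above the bench at the start, at most 216 as it turns; the edge runs level, 55 mm to either side. Pushed here level, from mouth towards base, the tin turns about its heel; a few newtons are enough
- tin_on_side_heel (a point): midpoint of the edge between the base of tin_on_side and the long wall it lies on, own (0, -55, 0) mm; on the bench, and the tin turns about it
- tin_on_side_lip (a point): midpoint of the upper mouth edge of tin_on_side as it lies, own (0, 55, 80) mm; 110 mm above the bench at the start, at most 136 as it turns; the edge runs level, 100 mm to either side. Pushed here from mouth towards base, the tin turns about its heel with a few newtons, most readily if the push rises with it; touch it with the last 20 mm of the fingers, or it climbs them and jams under the gripper
- tin_ready: third tin of the same make, already lying on its base with the mouth up; the three tins stand in a rough row, in any order; origin at the centre of its underside, z up out of the mouth, x along its length. Leave it alone
- wash_bowl: steel bowl, 120 mm across, 50 mm high, origin under its centre. Leave it alone
- sesame_shaker: round steel shaker, 70 mm across, 94 mm high, origin under its centre. Leave it alone
- rolling_pin: wooden rolling pin, barrel 48 mm thick and 280 mm long, 480 mm with its handles, lying along its own y, origin under its middle. Leave it alone
- cake_ring: steel ring, 80 mm across, 45 mm high, open above and below, standing on the bench beyond the tins on the right. Origin under its centre. Leave it alone
- cake_ring_large: steel ring, 100 mm across, 45 mm high, the same but on the left. Origin under its centre. Leave it alone
Things that resemble listed ones, but are neither listed nor needed, are in the scene too. What is shaped like the tin_on_side but yellow is not meant. Leave any red look-alike of the tin_on_end alone.

How it is judged:
By the outcome, as a careful person would: the job done as asked, in the order asked, and still so for the second after the job is handed in, with the robot touching nothing.
It also fails if it takes over 54 s, if anything falls off the work surface, if the arm or the gripper's body presses on something with over 40 N, if the wrist force passes 120 N, or if a joint passes its speed limit or range.

## Working session

There is one attempt and no reset: what is moved stays moved. The work goes in short steps, Python scripts to look and compute and a shell command to move; the robot and the scene stay as the last step left them, time stands still between calls to the robot, and variables do not carry over. Pictures are saved under pics/ and viewed, at most 10 in all, crops included, and the job is handed in when it is done.

```bash
ls; mkdir -p pics
cat > h.py <<'E'
import numpy as np, cv2
from plant import bot
def shot(n):
    f=bot.grab_frame(n); return f
def cam(f):
    R=cv2.Rodrigues(np.array(f["rvec"],float))[0]; t=np.array(f["tvec"],float).ravel()
    fl=f["pixels"].shape[0]/2/np.tan(np.radians(f["fovy"])/2)
    return R,t,fl
def ray(f,u,v):
    R,t,fl=cam(f); d=R.T@np.array([(u-f["cx"])/fl,(v-f["cy"])/fl,1]); return -R.T@t,d
def onz(f,u,v,z):
    o,d=ray(f,u,v); return o+d*(z-o[2])/d[2]
def proj(f,p):
    R,t,fl=cam(f); c=R@np.array(p)+t; return np.array([f["cx"]+fl*c[0]/c[2],f["cy"]+fl*c[1]/c[2]])
def save(f,name,box=None,s=1):
    im=f["pixels"][...,::-1]
    if box: im=im[box[1]:box[3],box[0]:box[2]]
    cv2.imwrite("pics/"+name,cv2.resize(im,None,fx=s,fy=s,interpolation=cv2.INTER_CUBIC))
E
python3 - <<'E'
from h import *
import pickle
for n in("top","side"):
    f=shot(n); pickle.dump(f,open(n+".pkl","wb")); save(f,n+"0.png",s=1.4)
    o,_=ray(f,0,0); print(n,o.round(3),f["fovy"],f["cx"],f["cy"])
    for p in([.35,0,0],[.6,0,0],[.6,.2,0],[.6,-.2,0]): print(p,proj(f,p).round())
s=bot.read_state();print(s["tcp_pos"],s["ee_rot"],bot.tip_reach,s["t"])
E
```

```text
pics
top [0.356 0.018 1.142] 51.41206332708465 272.95843322133385 206.12631659910843
[0.35, 0, 0] [277. 310.]
[0.6, 0, 0] [281. 214.]
[0.6, 0.2, 0] [206. 210.]
[0.6, -0.2, 0] [356. 217.]
side [-0.065 -0.61   0.719] 56.80183933099267 279.50675093025063 208.15568200960078
[0.35, 0, 0] [225. 289.]
[0.6, 0, 0] [292. 246.]
[0.6, 0.2, 0] [247. 219.]
[0.6, -0.2, 0] [347. 279.]
[0.21536477 0.50540958 0.24933708] [-1.64304091e-04  2.00016447e-01  9.79791972e-01 -1.04167158e-03] 0.019 0.1
```

View pics/top0.png

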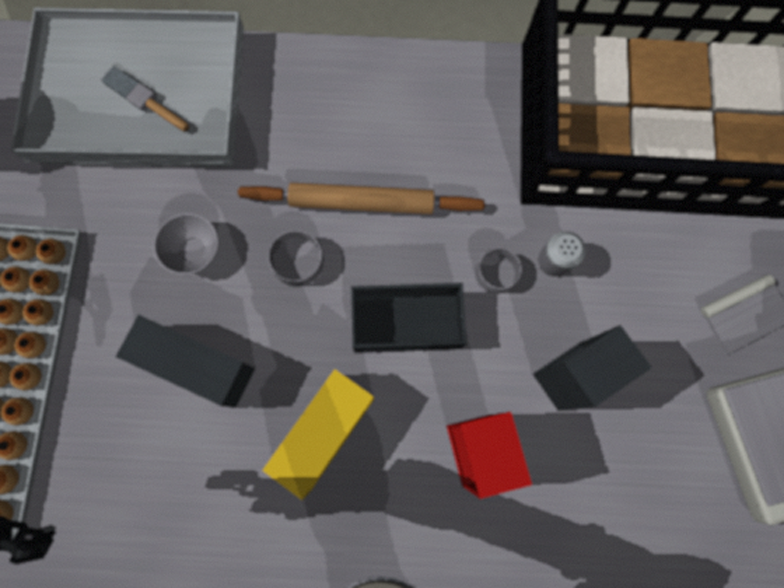

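View pics/side0.png

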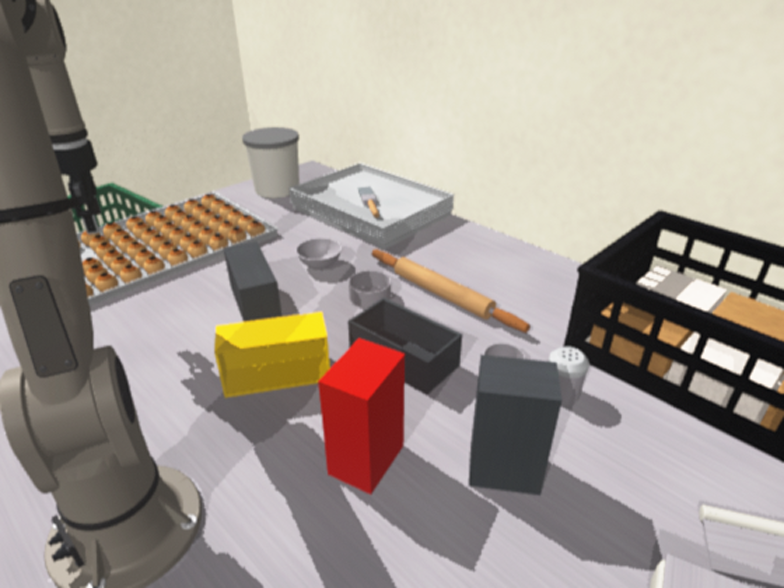

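Side view: the right dark tin stands on its end at about (515,420), and the left dark one lies on its side at about (252,280). The ready tin is at (405,340), with yellow at (272,352) and red at (362,415). The same things in the top view (scaled ×1.4):
- **Candidates for tin_on_end:** dark (592,367) or red (488,455). I choose the dark one.
- **Candidates for tin_on_side:** dark (185,360), yellow (318,433) or ready (408,317). I choose the dark one at (185,360).

Next is one close crop to check the choice.

Run:
```python
from h import *
import pickle
f=pickle.load(open("top.pkl","rb"))
im=f["pixels"][...,::-1]
def crop(b): return cv2.resize(im[b[1]:b[3],b[0]:b[2]],None,fx=4,fy=4,interpolation=cv2.INTER_CUBIC)
def st(a): return cv2.convertScaleAbs(a,alpha=1.8,beta=0)
a=st(crop((80,220,185,295)));b=st(crop((375,225,475,300)))
cv2.imwrite("pics/crop.png",np.hstack([a,b])[:, :800] if a.shape[1]+b.shape[1]<=800 else cv2.resize(np.hstack([a,b]),(800,int(300*800/(a.shape[1]+b.shape[1])))))
print(a.shape,b.shape)
m=(im.max(2)<75).astype(np.uint8)
n,l,s,c=cv2.connectedComponentsWithStats(m)
for i in range(1,n):
    if s[i,4]>800:
        k=cv2.findContours((l==i).astype(np.uint8),cv2.RETR_EXTERNAL,cv2.CHAIN_APPROX_NONE)[0][0]
        print(s[i],cv2.approxPolyDP(k,3,True)[:,0].tolist())
```

```text
(300, 420, 3) (300, 400, 3)
[  372     0   188   156 13213] [[384, 0], [372, 32], [372, 145], [559, 155], [559, 117], [427, 109], [425, 74], [408, 73], [409, 79], [400, 81], [397, 65], [399, 16], [405, 17], [403, 24], [414, 16], [430, 17], [430, 25], [440, 18], [457, 19], [455, 26], [459, 27], [467, 20], [483, 20], [482, 28], [489, 28], [495, 21], [511, 21], [508, 29], [515, 29], [522, 22], [540, 24], [535, 30], [541, 31], [551, 23], [559, 24], [559, 0], [441, 0], [437, 9], [418, 8], [420, 0], [413, 0], [409, 7], [400, 7], [398, 0]]
[   0    9  196  115 5737] [[26, 9], [15, 69], [0, 72], [1, 121], [36, 122], [55, 114], [77, 114], [81, 118], [189, 119], [195, 25], [174, 25], [171, 14], [162, 111], [11, 109], [10, 105], [27, 105], [37, 91], [36, 75], [30, 67], [19, 79], [29, 21], [34, 14]]
[   0  166   68  237 3603] [[61, 166], [55, 171], [17, 369], [14, 373], [9, 369], [11, 358], [0, 357], [0, 392], [8, 395], [9, 402], [30, 398], [39, 380], [27, 373], [67, 168]]
[193 166  53  39 988] [[193, 178], [195, 191], [210, 204], [234, 201], [240, 197], [236, 192], [245, 191], [244, 179], [227,
[... 422 characters left out ...]
5], [453, 245], [441, 233], [414, 244], [381, 267], [398, 292], [471, 289]]
[  148   267   374   153 12906] [[148, 345], [153, 348], [171, 344], [173, 352], [186, 355], [181, 364], [201, 364], [205, 369], [274, 364], [323, 376], [398, 404], [409, 413], [418, 411], [419, 415], [412, 419], [515, 419], [521, 409], [506, 400], [467, 397], [433, 383], [425, 375], [414, 376], [356, 354], [343, 358], [330, 349], [332, 345], [339, 350], [337, 344], [307, 331], [284, 329], [275, 337], [272, 334], [277, 322], [304, 285], [280, 268], [248, 268], [268, 285], [215, 358], [181, 337], [160, 337]]
[ 368  296   66   49 2127] [[368, 297], [381, 344], [433, 336], [420, 296], [390, 296], [387, 302], [386, 297]]
```

View pics/crop.png

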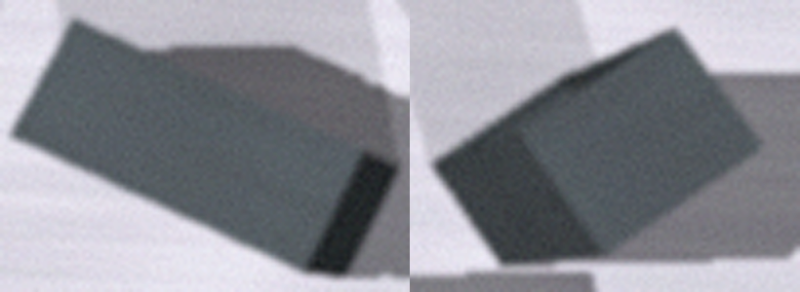

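The crop confirms the choice. The left tin is dark, with its long wall up and its mouth edge on the far side, display (75,20)–(365,152). The right tin stands on end, with top face (524,130),(677,28),(762,145),(600,252) and the mouth edge (524,130)–(677,28) facing away. Now positions.

Run:
```python
from h import *
import pickle
f=pickle.load(open("top.pkl","rb"));g=pickle.load(open("side.pkl","rb"))
L=[(75,20),(365,152),(307,270),(12,133)]; R=[(524,130),(677,28),(762,145),(600,252)]
L=[onz(f,80+a/3.902,220+b/3.902,.11) for a,b in L]; R=[onz(f,375+(a-410)/3.902,225+b/3.902,.2) for a,b in R]
for nm,P in(("side",L),("end",R)):
    P=np.array(P); print(nm,P.round(3).tolist(),[round(float(np.linalg.norm(P[i]-P[(i+1)%4])),3) for i in range(4)])
    lip=(P[0]+P[1])/2; w=P[1]-P[0]; d=(P[2]+P[3])/2-lip; print(" lip",lip.round(3),"yaw edge",np.degrees(np.arctan2(w[1],w[0])),"push dir",(d/np.linalg.norm(d)).round(3),np.degrees(np.arctan2(d[1],d[0])))
    print(" sidepix*1.4",[(proj(g,p)*1.4).round().tolist() for p in P])
    h=lip+d; d=d/np.linalg.norm(d); ln=.2 if nm=="end" else .11; w/=np.linalg.norm(w); hw=.055 if nm=="end" else .1
    print(" final footprint",[(h+s*hw*w+k*ln*d)[:2].round(3).tolist() for k in(0,1) for s in(-1,1)])
print("topview objs z=0")
for n,u,v,z in(("redtop",470,425,.2),("redtop",510,415,.2),("redtop",530,485,.2),("redtop",480,497,.2),("white",708,392,.05),("white",755,520,.05),("ringS",498,270,.045),("shaker",565,250,.094),("ringL",296,258,.045),("bowl",187,243,.05),("readyL",352,350,.08),("readyTL",352,288,.08),("readyR",465,348,.08),("readyTR",462,284,.08),("ylw",335,370,.11),("ylw",265,470,.11),("pinL",240,192,.024),("pinR",484,204,.024),("tray",80,230,.02),("tray",60,400,.02)):
    print(n,onz(f,u/1.4,v/1.4,z)[:2].round(3))
```

```text
side [[0.528, 0.436, 0.11], [0.456, 0.251, 0.11], [0.384, 0.278, 0.11], [0.457, 0.465, 0.11]] [0.199, 0.077, 0.2, 0.076]
 lip [0.492 0.343 0.11 ] yaw edge -111.27386573109924 push dir [-0.93   0.367  0.   ] 158.4976361386102
 sidepix*1.4 [[256.0, 241.0], [276.0, 282.0], [240.0, 290.0], [223.0, 248.0]]
 final footprint [[0.457, 0.465], [0.384, 0.278], [0.354, 0.505], [0.282, 0.319]]
end [[0.472, -0.267, 0.2], [0.533, -0.354, 0.2], [0.47, -0.398, 0.2], [0.407, -0.307, 0.2]] [0.107, 0.077, 0.111, 0.076]
 lip [ 0.503 -0.31   0.2  ] yaw edge -54.85296473649499 push dir [-0.835 -0.55   0.   ] -146.60659176322835
 sidepix*1.4 [[483.0, 355.0], [557.0, 363.0], [562.0, 400.0], [478.0, 390.0]]
 final footprint [[0.407, -0.308], [0.47, -0.398], [0.24, -0.418], [0.303, -0.508]]
topview objs z=0
redtop [ 0.369 -0.12 ]
redtop [ 0.387 -0.18 ]
redtop [ 0.287 -0.21 ]
redtop [ 0.267 -0.136]
white [ 0.448 -0.563]
white [ 0.237 -0.627]
ringS [ 0.655 -0.191]
shaker [ 0.685 -0.301]
ringL [0.66  0.186]
bowl [0.678 0.39 ]
readyL [0.489 0.07 ]
readyTL [0.6   0.076]
readyR [ 0.502 -0.127]
readyTR [ 0.617 -0.12 ]
ylw [0.45  0.095]
ylw [0.284 0.198]
pinL [0.794 0.308]
pinR [ 0.792 -0.167]
tray [0.703 0.608]
tray [0.381 0.593]
```

```bash
cat >> h.py <<'E'
from scipy.spatial.transform import Rotation as Ro
def todo(p,yaw):
    "shift (mm) and turn (rad) in tool axes to reach TCP p, tool down with x at yaw deg"
    s=bot.read_state(); w,x,y,z=s["ee_rot"]; R=Ro.from_quat([x,y,z,w])
    G=Ro.from_euler("z",yaw,degrees=True)*Ro.from_euler("x",180,degrees=True)
    print("t",round(s["t"],2),"tcp",np.round(s["tcp_pos"],3),"F",np.round(s["wrist_force"],1),"q",np.round(s["qpos"],2),"w",round(s["width"],3))
    print("shift",(R.inv().apply(np.array(p)-s["tcp_pos"])*1e3).round(),"turn",(R.inv()*G).as_rotvec().round(3))
E
python3 -c "
from h import *
todo([.552,-.276,.31],34.5)"
```

```text
t 0.1 tcp [0.215 0.505 0.249] F [-0.9  0.3  0.2] q [-1.21  0.31  0.01  1.51 -0.    1.32 -0.03] w 0.085
shift [-616. -587.  -59.] turn [-1.000e-03  2.000e-03  2.137e+00]
```

```bash
python3 -m crank '[[[-10,-10,-30,0,0,0.06,0.4],[-35,-33,-60,0,0,0.16,0.4],[-62,-59,-60,0,0,0.26,0.4],[-90,-86,-60,0,0,0.36,0.4],[-118,-112,-60,0,0,0.46,0.4],[-146,-139,-60,0,0,0.56,0.4],[-174,-166,-60,0,0,0.66,0.4],[-202,-192,-60,0,0,0.76,0.4],[-230,-219,-60,0,0,0.86,0.4],[-258,-246,-60,0,0,0.96,0.4]]]'
python3 -c "
from h import *
todo([.552,-.276,.31],34.5)"
```

```text
t: 0.93
tcp_pos: [0.3566, 0.1766, 0.31]
ee_rot: [-0.0, 0.632, 0.775, -0.0]
wrist_force: [0.6, 0.5, 0.6]
width: 0.0344
finger_force: 0.0
t 0.93 tcp [0.357 0.177 0.31 ] F [0.6 0.5 0.6] q [-0.87 -0.05  0.36  1.77  0.02  1.41 -0.32] w 0.034
shift [-483.  100.   -0.] turn [-0.     0.     1.172]
```

```bash
python3 -m crank '[[[-36,8,0,0,0,0.1,0.4],[-72,15,0,0,0,0.2,0.4],[-108,22,0,0,0,0.3,0.4],[-144,30,0,0,0,0.4,0.4],[-180,37,0,0,0,0.5,0.4],[-216,45,0,0,0,0.6,0.4],[-252,52,0,0,0,0.7,0.4],[-288,60,0,0,0,0.8,0.4],[-324,67,0,0,0,0.9,0.4],[-360,75,0,0,0,1.0,0.4]]]'
python3 -c "
from h import *
todo([.552,-.276,.31],34.5)"
```

```text
t: 1.77
tcp_pos: [0.5044, -0.1596, 0.31]
ee_rot: [-0.0, 0.926, 0.378, -0.0]
wrist_force: [-0.2, 0.3, 0.7]
width: 0.034
finger_force: 0.0
t 1.77 tcp [ 0.504 -0.16   0.31 ] F [-0.2  0.3  0.7] q [-0.34  0.3   0.81  1.48 -0.22  1.46 -0.32] w 0.034
shift [-47. 116.  -0.] turn [-0.001  0.     0.172]
```

```bash
python3 -m crank '[[[-12,30,0,0,0,0.08,0.4],[-24,60,0,0,0,0.17,0.4],[-36,90,0,0,0,0.17,0.4],[-47,116,0,0,0,0.17,0.4],[-47,116,20,0,0,0.17,0.4],[-47,116,45,0,0,0.17,0.4],[-47,116,70,0,0,0.17,0.4],[-47,116,95,0,0,0.17,0.4],[-47,116,112,0,0,0.17,0.4],[-47,116,112,0,0,0.17,0.4]]]'
python3 - <<'E'
from h import *
todo([.552,-.276,.198],34.5)
f=shot("side"); save(f,"s1.png",(180,120,520,375),2.3)
E
```

```text
t: 2.6
tcp_pos: [0.5499, -0.2714, 0.1932]
ee_rot: [-0.004, 0.954, 0.3, -0.003]
wrist_force: [0.3, 0.5, -1.0]
width: 0.0344
finger_force: 0.0
t 2.6 tcp [ 0.55  -0.271  0.193] F [ 0.3  0.5 -1. ] q [-0.07  0.58  0.8   1.43 -0.41  1.32 -0.21] w 0.034
shift [-1.  5. -5.] turn [-0.009  0.004  0.007]
```

View pics/s1.png

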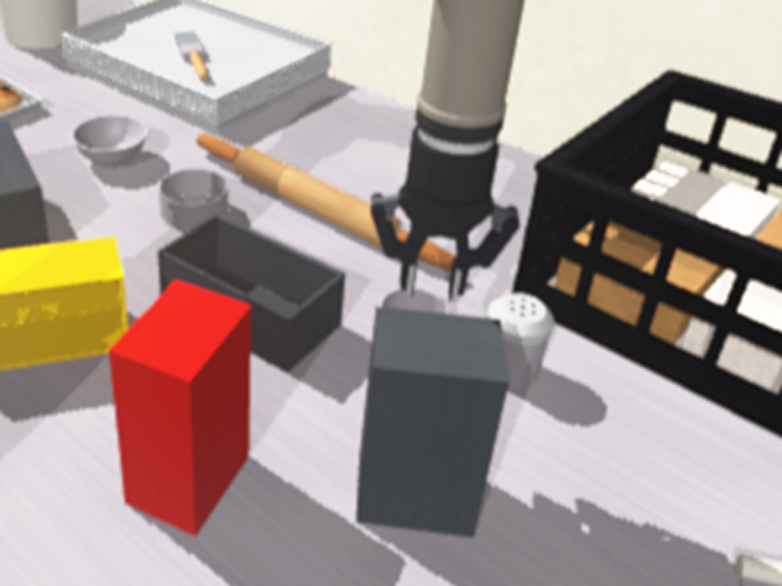

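The half-open fingers stand behind the far mouth edge of the dark upright tin, at about (435,285) in the crop, centred on it. I start the push.

```bash
python3 -m crank '[[[-10,4,-2,0,0,0,0.4],[-20,4,-2,0,0,0,0.4],[-30,4,-2,0,0,0,0.4],[-38,4,-2,0,0,0,0.4],[-45,4,-2,0,0,0,0.4],[-52,4,-3,0,0,0,0.4],[-59,4,-5,0,0,0,0.4],[-66,4,-7,0,0,0,0.4],[-73,4,-9,0,0,0,0.4],[-80,4,-11,0,0,0,0.4]]]'
python3 - <<'E'
from h import *
todo([.552,-.276,.198],34.5)
f=shot("side"); save(f,"s2.png",(300,180,500,375),2)
E
```

```text
t: 3.48
tcp_pos: [0.4884, -0.3232, 0.2095]
ee_rot: [0.0, 0.954, 0.3, -0.0]
wrist_force: [0.5, -0.5, -0.4]
width: 0.0339
finger_force: 0.0
t 3.48 tcp [ 0.488 -0.323  0.21 ] F [ 0.5 -0.5 -0.4] q [-0.    0.5   0.83  1.5  -0.38  1.31 -0.1 ] w 0.034
shift [79. -2. 12.] turn [0.    0.    0.007]
```

View pics/s2.png

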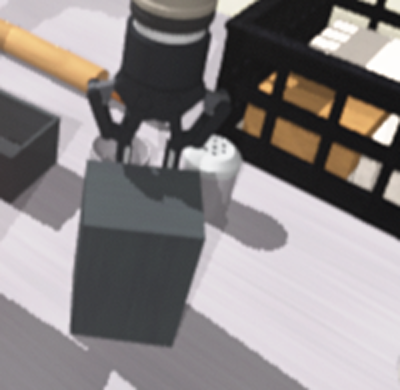

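The tin is tilting: the near top edge at (85–205,235) has dropped towards the robot, and the force is low. I continue.

```bash
python3 -m crank '[[[-7,0,-1,0,0,0,0.4],[-14,0,-2,0,0,0,0.4],[-21,0,-2,0,0,0,0.4],[-28,0,-2,0,0,0,0.4],[-35,0,-2,0,0,0,0.4],[-42,0,-2,0,0,0,0.4],[-48,0,-2,0,0,0,0.4],[-54,0,-2,0,0,0,0.4],[-54,0,-2,0,0,0,0.4],[-54,0,-2,0,0,0,0.4]]]'
python3 - <<'E'
from h import *
todo([.552,-.276,.198],34.5)
f=shot("side"); save(f,"s3.png",(200,160,500,400),2)
E
```

```text
t: 4.37
tcp_pos: [0.4444, -0.3539, 0.2114]
ee_rot: [-0.0, 0.954, 0.299, 0.0]
wrist_force: [0.4, 0.6, 0.6]
width: 0.0343
finger_force: 0.0
t 4.37 tcp [ 0.444 -0.354  0.211] F [0.4 0.6 0.6] q [ 0.05  0.47  0.85  1.55 -0.36  1.29 -0.01] w 0.034
shift [133.  -2.  13.] turn [ 0.    -0.     0.006]
```

View pics/s3.png

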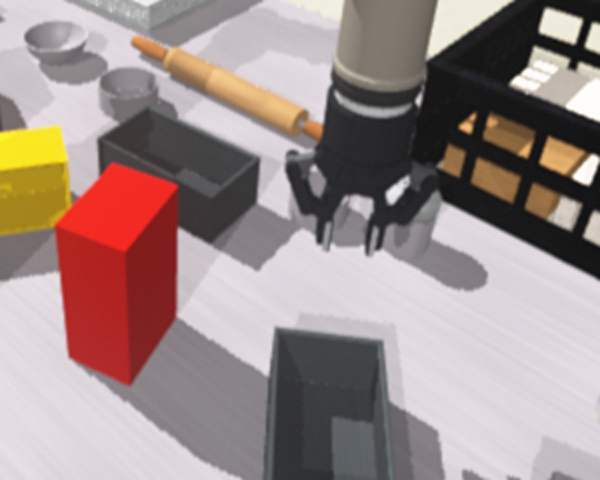

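The first tin lies flat on its base with its mouth up, around (330,410). Next is the side tin.

```bash
python3 -c "
from h import *
todo([.548,.321,.25],158.6)"
```

```text
t 4.42 tcp [ 0.445 -0.354  0.211] F [ 0.8  0.4 -0.7] q [ 0.05  0.47  0.85  1.55 -0.36  1.29 -0.01] w 0.034
shift [ 470. -494.  -38.] turn [ 1.000e-03 -0.000e+00 -2.159e+00]
```

```bash
python3 -m crank '[[[10,-10,-30,0,0,-0.05,0.4],[33,-35,-45,0,0,-0.16,0.4],[58,-61,-45,0,0,-0.27,0.4],[83,-87,-45,0,0,-0.38,0.4],[108,-113,-45,0,0,-0.49,0.4],[133,-140,-45,0,0,-0.60,0.4],[158,-166,-45,0,0,-0.71,0.4],[183,-192,-45,0,0,-0.82,0.4],[208,-218,-45,0,0,-0.93,0.4],[233,-245,-45,0,0,-1.04,0.4]]]'
python3 -c "
from h import *
todo([.548,.321,.25],158.6)"
```

```text
t: 5.25
tcp_pos: [0.4959, -0.0171, 0.2566]
ee_rot: [0.0, 0.677, 0.736, 0.001]
wrist_force: [1.1, -0.7, 0.0]
width: 0.0338
finger_force: 0.0
t 5.25 tcp [ 0.496 -0.017  0.257] F [ 1.1 -0.7  0. ] q [-0.46  0.21  0.56  1.66 -0.12  1.3   0.2 ] w 0.034
shift [333.  80.   7.] turn [ 1.000e-03  0.000e+00 -1.113e+00]
```

```bash
python3 -m crank '[[[33,8,0,0,0,-0.11,0.4],[66,16,0,0,0,-0.22,0.4],[99,24,0,0,0,-0.33,0.4],[132,32,0,0,0,-0.44,0.4],[165,40,0,0,0,-0.55,0.4],[198,48,0,0,0,-0.66,0.4],[231,56,0,0,0,-0.77,0.4],[264,64,0,0,0,-0.88,0.4],[297,72,0,0,0,-0.99,0.4],[330,79,0,0,0,-1.1,0.4]]]'
python3 -c "
from h import *
todo([.548,.321,.114],158.6)"
```

```text
t: 6.08
tcp_pos: [0.5486, 0.3181, 0.2562]
ee_rot: [-0.0, 0.192, 0.981, 0.0]
wrist_force: [0.9, 0.8, -0.9]
width: 0.0342
finger_force: 0.0
t 6.08 tcp [0.549 0.318 0.256] F [ 0.9  0.8 -0.9] q [-0.7   0.49  0.23  1.25 -0.11  1.41  0.71] w 0.034
shift [  2.   2. 142.] turn [ 0.    -0.    -0.013]
```

```bash
python3 -m crank '[[[2,2,30,0,0,0,0.4],[2,2,60,0,0,0,0.4],[2,2,90,0,0,0,0.4],[2,2,115,0,0,0,0.4],[2,2,132,0,0,0,0.4],[2,2,143,0,0,0,0.4],[2,2,143,0,0,0,0.4],[2,2,143,0,0,0,0.4]]]'
python3 - <<'E'
from h import *
todo([.492,.343,.113],158.6)
f=shot("side"); save(f,"s4.png",(110,110,330,290),3)
E
```

```text
t: 6.75
tcp_pos: [0.5476, 0.3187, 0.1133]
ee_rot: [-0.0, 0.195, 0.981, -0.0]
wrist_force: [0.2, 0.2, 0.1]
width: 0.0343
finger_force: 0.0
t 6.75 tcp [0.548 0.319 0.113] F [0.2 0.2 0.1] q [-0.69  0.58  0.21  1.46 -0.13  1.11  0.72] w 0.034
shift [61.  1.  0.] turn [-0.    -0.    -0.019]
```

View pics/s4.png

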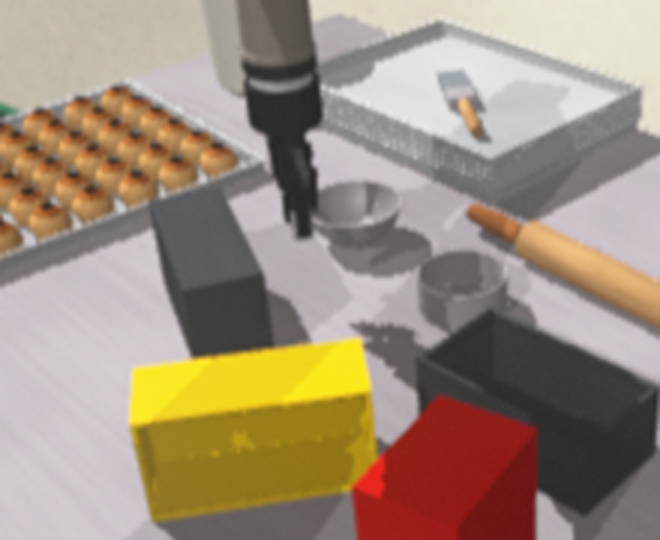

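The fingers stand beyond the far mouth edge of the dark side tin, tips at about (300,235) and tin top at about (205,235), clear of the bowl and ring. I push with a rise.

```bash
python3 -m crank '[[[12,0,0,0,0,-0.02,0.4],[24,0,0,0,0,-0.02,0.4],[36,0,0,0,0,-0.02,0.4],[44,0,0,0,0,-0.02,0.4],[51,0,-1,0,0,-0.02,0.4],[58,0,-5,0,0,-0.02,0.4],[65,0,-9,0,0,-0.02,0.4],[72,0,-12,0,0,-0.02,0.4],[79,0,-15,0,0,-0.02,0.4],[86,0,-18,0,0,-0.02,0.4]]]'
python3 - <<'E'
from h import *
todo([.492,.343,.113],158.6)
f=shot("side"); save(f,"s5.png",(110,110,330,290),3)
E
```

```text
t: 7.63
tcp_pos: [0.4675, 0.3514, 0.1317]
ee_rot: [-0.0, 0.185, 0.983, -0.0]
wrist_force: [1.0, 0.3, -0.1]
width: 0.0341
finger_force: 0.0
t 7.63 tcp [0.468 0.351 0.132] F [ 1.   0.3 -0.1] q [-0.82  0.47  0.2   1.59 -0.1   1.09  0.61] w 0.034
shift [-26.   1.  19.] turn [-0.    -0.     0.001]
```

View pics/s5.png

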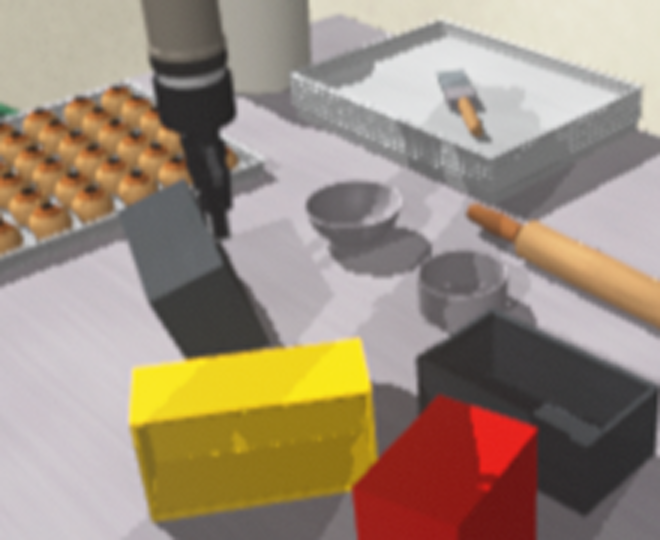

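The side tin is tipped about 20° about its heel (top edge at (185,185)–(220,265)) and hasn't slid. I continue past balance.

```bash
python3 -m crank '[[[6,0,-2,0,0,0,0.4],[12,0,-4,0,0,0,0.4],[18,0,-5,0,0,0,0.4],[24,0,-6,0,0,0,0.4],[30,0,-7,0,0,0,0.4],[36,0,-8,0,0,0,0.4],[42,0,-8,0,0,0,0.4],[48,0,-8,0,0,0,0.4],[54,0,-8,0,0,0,0.4],[54,0,-8,0,0,0,0.4]]]'
python3 -m crank '[[[0,0,-20,0,0,0,0.4],[0,0,-50,0,0,0,0.4],[0,0,-80,0,0,0,0.4],[-20,0,-110,0,0,0,0.4],[-50,0,-140,0,0,0,0.4],[-80,0,-150,0,0,0,0.4],[-80,0,-150,0,0,0,0.4],[-80,0,-150,0,0,0,0.4]]]'
python3 - <<'E'
from h import *
f=shot("side"); save(f,"s6.png",s=1.4)
f=shot("top"); save(f,"t6.png",s=1.4)
E
```

```text
t: 8.52
tcp_pos: [0.416, 0.372, 0.1392]
ee_rot: [-0.001, 0.184, 0.983, 0.0]
wrist_force: [-0.5, -0.3, 0.3]
width: 0.0343
finger_force: 0.0
t: 9.18
tcp_pos: [0.4949, 0.3398, 0.29]
ee_rot: [0.001, 0.188, 0.982, 0.0]
wrist_force: [-0.7, 0.4, -0.5]
width: 0.0342
finger_force: 0.0
```

View pics/s6.png

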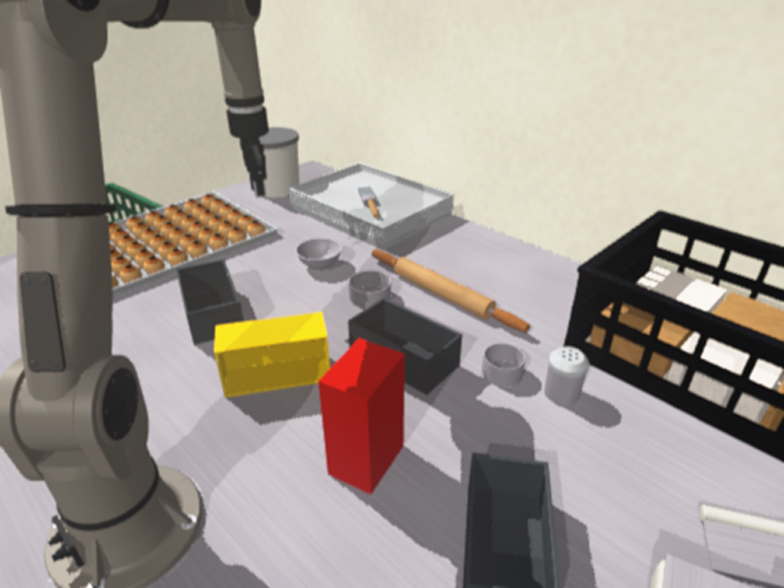

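View pics/t6.png

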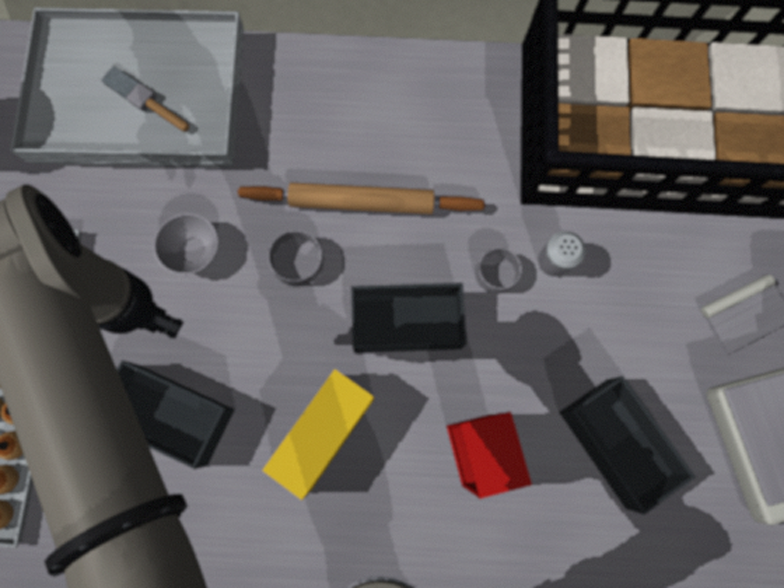

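Both pictures show both dark tins flat with their mouths up, in the top view at about (175,415) and (627,445). Everything else is at its starting pixels, and the arm is clear of it all. I hand the job in.

```bash
python3 -c "
from plant import bot
print(bot.finish_job())"
```

```text
the job is handed in; nothing more can be done
None
```

Both tins were pushed over where they stood and now lie flat on their bases with the mouth up, everything else looks unmoved in the final pictures, and the job was handed in at about 9 s; no verdict was shown.

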